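# Lever open the herb bin

## Task

Push the red sliding catch on the herb bin all the way along, away from the robot, so that it no longer holds the flap. Then press the red pad on the long end of the lever down to its stop, so that the lever raises the heavy flap, and finish while still holding it down with the flap open. Raise the flap only with the lever, leave the lever lying in its fulcrum, and leave the other things on the bench where they stand.

Things in the scene. Friction and masses are not known exactly. Their poses are not given: they have to be found in the camera images.
- bin: Fixed steel herb bin, open box with a hinged flap on top. Origin on the bench; z up, yaw varies; bin frame in mm: box x -80..80, y -100..120, 140 high; dark flap on top, y -45 to its hinge at y 110, top at 152. Flat deck for the catch beside it, y -100..-48, top at 140. The lever lies along y at x -120, in front of the box, over a 6 mm green foot plate (x -155..-80, y -250..120).
- flap_hinge (a joint): Opening angle of the flap, rad: 0 shut, grows as its free edge rises, about 0.6 when the lever is down on its stop. The flap weighs 1.4 to 2.4 kg and falls shut when the lever is let go.
- flap: The flap: dark steel plate 152 x 150 x 10 mm, with a 40 mm wide yellow tab that reaches over the deck to y -69, at x -40..0, top at 150 (bin frame). Origin on the hinge line (along x, height 150) at its middle; shut, its axes are those of the bin and its free edge is 155 mm away along -y.
- catch (a joint): Travel of the red sliding catch along the bin's +x (away from the robot), m: 0 to 0.05 (end stop). Up to about 0.028 its tongue lies over the flap's yellow tab and holds the flap shut; beyond that the flap is free. Starts at 0 to 0.008, slides stiffly (about 2 N), stays where left.
- catch_knob (a point): Centre of the top of the catch's upright square red knob, 18 x 18 mm, 44 tall, on a 40 x 22 x 11 mm slide; top about 195 mm above the bench; in the bin frame y -86, x -20 (travel 0) to 30 mm (travel 0.05). A tongue reaches from it 33 mm to +y, its top at height 158.
- lever: Loose steel lever, bar 305 x 20 x 12 mm, its brass axle lying in open slots. Origin on the axle; axes parallel to the bin's at rest, when the bar slopes 20 deg up to its long end (-y). The short arm (80 mm) lies under a brass roller on the flap's side; the long arm (225) ends in a red pad. Pressed (about 3 to 10 N at the pad), it turns 0.68 rad until the bar meets the stop.
- lever_axle (a point): Middle of the lever's axle: in the bin frame x -120, y -10, height 153 mm. Green fulcrum posts either side are 163 high.
- pad (a point): Centre of the top face of the red pad, 44 x 44 mm, on the lever's long end. In the bin frame: x -120, y -199, height 235 mm at rest (sloping 20 deg); y -208, height about 97 mm when the lever comes down on its stop.
- stop (a point): Centre of the black rubber top of the stop post under the lever's long arm, 28 mm across; in the bin frame x -120, y -170, height 92 mm. It is springy: gives about 1 mm per 1.5 N, 12 mm at most.
- amber_jar: Bystander: amber glass jar with black cap, 60 mm across, 75 high, loose; origin at the centre of its underside.
- ointment_tin: Bystander: flat aluminium tin, 56 mm across, 35 high, loose; origin at the centre of its underside.
- carton: Bystander: brown cardboard carton 60 x 90 x 50 mm, loose; origin at the centre of its underside.
- mortar: Bystander: white ceramic mortar bowl, 90 mm across, 60 high, loose; origin at the centre of its underside.
- brown_bottle: Bystander: brown glass bottle with white cap, 50 mm across, 110 high, loose; origin at the centre of its underside.
- scoop: Bystander: steel spoon with a wooden handle lying flat on the bench, loose; origin under the middle of it, its length along x.

How it is judged:
By the outcome, as a careful person would: the job done as asked, in the order asked, and still so for the second after the job is handed in, while the arm keeps its last pose, push and grip.
It also fails if it takes over 43 s, if anything falls off the work surface, if the arm or the gripper's body presses on something with over 40 N, if the wrist force passes 120 N, or if a joint passes its speed limit or range.

## Robot

A 7-joint arm with a two-finger parallel gripper is mounted at the origin on the work surface. World frame = base frame: x ahead of the robot, y to its left, z up, the work surface at z = 0. Lengths are in mm, angles in rad, forces in N, time in s.
With the tool pointing down it reaches from about 400 to 925 mm from the base axis. Payload 4.1 kg.
Tool frame: the origin (TCP) lies midway between the tips of the shut fingers; the grasp point (between the pads) lies 19 mm behind it (grip_point_offset is the distance from the TCP to the grasp point, in mm); z points along the fingers, y is the direction in which the jaws open and shut (so a half turn about z gives the same grasp; the last joint's range is limited). The gripper opens to 85 mm and grips with 20 to 120 N. Pads are 22 mm wide; open, the fingers measure 114 mm over their backs; the gripper's body (76 mm by 85 mm) begins 54 mm behind the grasp point. The pads swing forward as they close: fully open they stand 13 mm farther back than shut.
Start: joints at [-1.257, 0.398, 0.045, 1.537, -0.019, 1.207, -0.051], TCP at [260.749, 595.447, 210.847] pointing down, gripper open.
Joint ranges: [-2.82, 2.82], [-0.49, 2.23], [-1.37, 1.46], [0, 2.46], [-1.36, 4.5], [0.23, 2], [-2.94, 2.94]. Speed limits (rad/s): [2.57, 2.57, 3.14, 3.14, 3.14, 3.14, 3.14].

## Interface

Orientations are given as a unit quaternion [x, y, z, w].
In Python, from workcell import * gives the robot as it stands.
- The arm moves only by the tool servo_tool, never from a script. Its argument "rows" is a list of rows, each an object with "offset": the shift along the tool's x, y, z in mm, a list of three; "twist": the turn about the tool's z in rad; "hand": the opening, from 0 (shut) to 1 (fully open). A call has 1 to 12 rows; each row shifts and turns the commanded pose from where the row before left it, along the tool's axes as they then stand; what a row does not reach is not made up. A row lasts 1/10 s, in which the tool goes at most 50 mm and 8.59 degrees, less where a joint would pass 70% of its speed; a pose out of reach is approached as far as the arm can. A call with a gripper value outside its range is refused whole. The fingers move at their own pace and stop on an object; "newtons" is the grip in N (left out, the last holds). Time passes only in rows, so rows that do not move let the fingers close. It gives the time, the measured TCP pose, the force and the opening at its end, in the units of the state.
- observe(): the state, without advancing time (a new reading comes with each control period).
- capture(name): name is "scene" or "top"; returns the picture (400x640x3 uint8, red, green, blue); there is no depth.
- get_calibration(name): a dict with "camera_matrix" (3x3 intrinsics, pixels), "dist_coeffs" ([k1, k2, p1, p2, k3] as OpenCV has them; the pictures are not rectified), "xyz" and "rotation" of the camera in the world. Camera axes: x right, y down, z forward; pixel columns grow to the right and rows downward; lengths in mm; the calibration is good to about 2 mm. A picture is of the moment at which its call begins. get_calibration takes no time and is no camera call.
- finish_job(): hands the job in, once; it reports no verdict.
The state is a dict: "time_s": time; "qpos": joint angles; "dq": joint speeds; "tau": joint torques, N m; "ee_pos": TCP position; "tool_rot": TCP orientation; "contact_force": force on the tool from outside, world axes, zero at the start; "ft_torque": the same for the moment, N m; "grip_width": finger opening in mm.
Only numpy, scipy, OpenCV 4.12 (cv2) and the standard library are available. Lean on these libraries where they do the work, as an engineer would, in place of code of your own. Each camera call takes 0.05 s, during which the arm holds its last target.

## Working session

There is one attempt and no reset: what is moved stays moved. The work goes in short steps, Python scripts to look and compute and a tool call to move; the robot and the scene stay as the last step left them, time stands still between calls to the robot, and variables do not carry over. Pictures are saved under pics/ and viewed, and the job is handed in when it is done.

Besides the shell and the picture viewer there is one more tool, called after ">>>" by a JSON object that holds its "fn" and its "kwargs", one argument or row to a line. servo_tool: Moves the arm, as the interface text tells. Its arguments: {"type":"object","properties":{"rows":{"type":"array"},"newtons":{"type":"number"}},"required":["rows"]}

```bash
mkdir -p pics; ls; python3 - <<'E'
from workcell import *
import cv2
s=observe();print(s)
for n in("scene","top"):
    im=capture(n);cv2.imwrite(f"pics/{n}0.png",im[:,:,::-1]);print(get_calibration(n))
E
```

```text
pics
{'time_s': 0.0, 'qpos': array([-1.25699637,  0.39918416,  0.04505701,  1.53790451, -0.01874757,
        1.20687915, -0.05069945]), 'dq': array([-0.00087042, -0.00063093,  0.00084548, -0.00220842, -0.00036588,
        0.00035685, -0.00045668]), 'tau': array([-5.58097890e-04, -4.75124538e+01,  1.36455540e+00, -2.54219127e+01,
        1.16781486e-02,  9.48352186e-03,  4.78709808e-06]), 'ee_pos': array([260.47289365, 594.78507454, 209.75811115]), 'tool_rot': array([ 2.04901366e-01,  9.78782140e-01, -9.64711267e-04, -1.51120472e-04]), 'contact_force': array([-0.16569365, -0.45642888,  0.01464085]), 'ft_torque': array([-0.01541209,  0.02454942, -0.02867539]), 'grip_width': 85.58623656870596}
{'camera_matrix': array([[498.71722394,   0.        , 315.08758469],
       [  0.        , 498.71722394, 196.61531708],
       [  0.        ,   0.        ,   1.        ]]), 'dist_coeffs': array([-0.16058789,  0.        ,  0.        ,  0.        ,  0.        ]), 'xyz': array([1523.76447582,  -85.37648283, 1377.97128935]), 'rotation': array([ 0.69133775,  0.64193335, -0.22265158, -0.24576406])}
{'camera_matrix': array([[370.15141055,   0.        , 321.12175001],
       [  0.        , 370.15141055, 202.50295884],
       [  0.        ,   0.        ,   1.        ]]), 'dist_coeffs': array([0.01333984, 0.        , 0.        , 0.        , 0.        ]), 'xyz': array([ 329.32524896,   -7.1022623 , 1084.77161321]), 'rotation': array([ 0.75023866, -0.65354814,  0.06714617, -0.07421708])}
```

View pics/scene0.png

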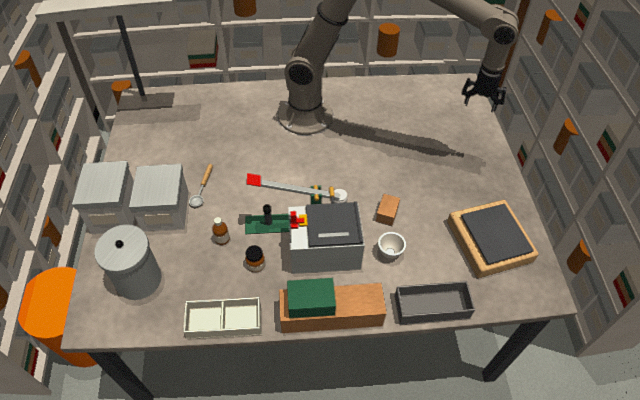

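View pics/top0.png

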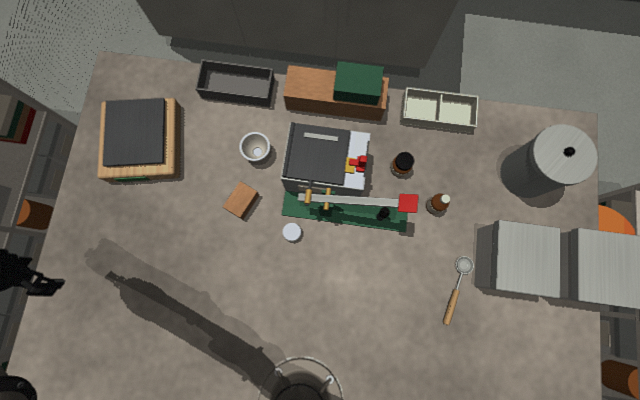

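```bash
cat > h.py <<'E'
import numpy as np,cv2
from scipy.spatial.transform import Rotation as R
from workcell import *
def ray(n,px):
    c=get_calibration(n);p=cv2.undistortPoints(np.array([[px]],float),c['camera_matrix'],c['dist_coeffs'])[0,0]
    return c['xyz'],R.from_quat(c['rotation']).apply([p[0],p[1],1])
def onz(n,px,z):
    o,d=ray(n,px);return o+d*(z-o[2])/d[2]
def tri(a,b):
    o1,d1=ray('scene',a);o2,d2=ray('top',b);t=np.linalg.lstsq(np.c_[d1,-d2],o2-o1,rcond=None)[0]
    p,q=o1+d1*t[0],o2+d2*t[1];return (p+q)/2,np.linalg.norm(p-q)
def red(im):
    h=cv2.cvtColor(im,cv2.COLOR_RGB2HSV)
    return (((h[...,0]<6)|(h[...,0]>174))&(h[...,1]>180)&(h[...,2]>90)).astype(np.uint8)
def blobs(m,mn=8):
    n,_,st,ce=cv2.connectedComponentsWithStats(m)
    return [(st[i].tolist(),ce[i].round(1).tolist()) for i in range(1,n) if st[i,4]>=mn]
E
python3 - <<'E'
import cv2
from h import *
for n,(x0,x1,y0,y1) in dict(scene=(230,370,160,280),top=(270,450,115,245)).items():
    im=cv2.imread(f"pics/{n}0.png");c=im[y0:y1,x0:x1]
    cv2.imwrite(f"pics/{n}0c.png",cv2.resize(c,None,fx=4.4,fy=4.4,interpolation=cv2.INTER_NEAREST))
    m=red(im[:,:,::-1].copy());print(n,[b for b in blobs(m) if x0<b[1][0]<x1 and y0<b[1][1]<y1])
print(R.from_quat([2.04901366e-01,  9.78782140e-01, -9.64711267e-04, -1.51120472e-04]).as_matrix().round(3))
E
```

```text
scene [([247, 174, 14, 12, 139], [253.2, 179.4]), ([291, 212, 13, 16, 114], [295.0, 220.1])]
top [([349, 156, 18, 15, 127], [358.1, 162.2]), ([398, 194, 20, 18, 311], [407.5, 202.8])]
[[-0.916  0.401 -0.001]
 [ 0.401  0.916 -0.002]
 [-0.    -0.002 -1.   ]]
```

View pics/scene0c.png

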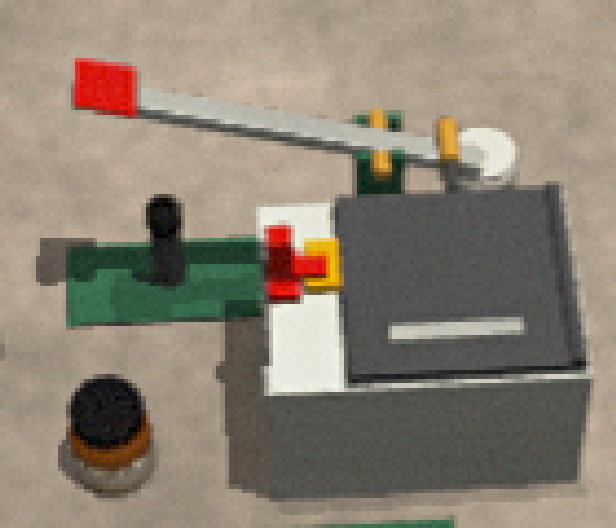

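View pics/top0c.png

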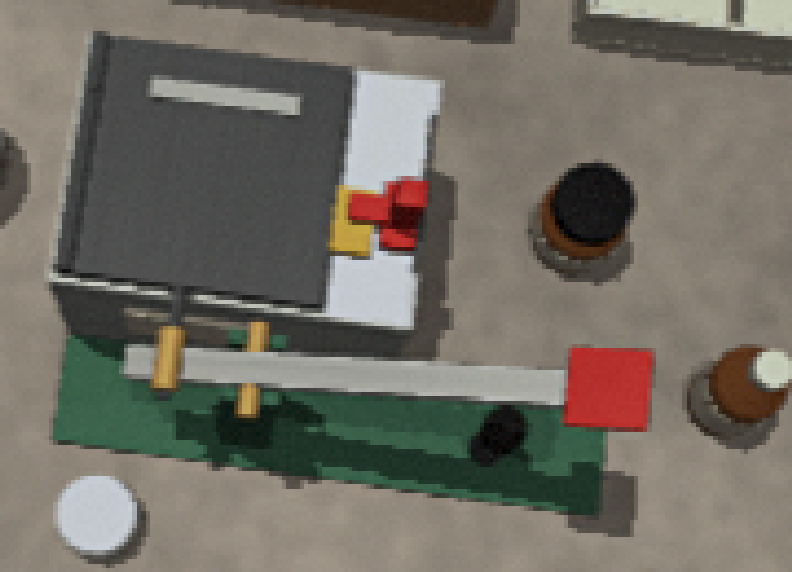

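```bash
cat > fit.py <<'E'
from h import *
from scipy.optimize import least_squares
T=lambda x,y:(x/4.4-.5+270,y/4.4-.5+115)
S=lambda x,y:(x/4.4-.5+230,y/4.4-.5+160)
print('pad',tri(S(105,87),T(609,389)));print('knob',tri(S(278,236),T(408,194)))
obs=[('top',T(609,389),(-120,-199,235)),('scene',S(105,87),(-120,-199,235)),
('top',T(441,80),(80,-100,140)),('top',T(413,328),(-80,-100,140)),
('top',T(355,70),(76,-45,152)),('top',T(325,308),(-76,-45,152)),
('scene',S(268,395),(80,-100,140)),('scene',S(348,382),(76,-45,152)),('scene',S(335,199),(-76,-45,152)),('scene',S(258,208),(-80,-100,140))]
W=np.array([onz(n,p,q[2]) for n,p,q in obs]);Q=np.array([o[2] for o in obs],float)
def f(v):
    r=R.from_euler('z',v[2]).as_matrix();return ((Q@r.T)[:,:2]+v[:2]-W[:,:2]).ravel()
s=least_squares(f,[700,0,0],x_scale=[100,100,.1]);print(s.x);print(s.fun.reshape(-1,2).round(1))
v=s.x
B=lambda q:R.from_euler('z',v[2]).apply(q)+[v[0],v[1],0]
ri=R.from_euler('z',-v[2])
k=[tri(S(278,236),T(408,194))[0],onz('top',T(408,194),195),onz('scene',S(278,236),195)]
for q in k: print('knob in bin',ri.apply(q-[v[0],v[1],0]).round(1))
for q in[(-120,-199,235),(-120,-208,97),(-20,-86,195),(30,-86,195),(-120,-10,153)]:print(q,B(q).round(1))
E
python3 fit.py
```

```text
pad (array([ 528.28125259, -188.12499352,  233.06873055]), np.float64(0.8555866132764824))
knob (array([635.16329502, -73.65174778, 193.40794905]), np.float64(1.8193323618857686))
[ 6.49378458e+02  1.13870739e+01 -9.77442259e-04]
[[ 1.4  0.7]
 [-0.9  0. ]
 [ 0.1 -0.3]
 [-1.6  0.7]
 [ 2.   1.1]
 [ 0.6  1.8]
 [ 2.2 -1.4]
 [-3.   0.1]
 [-0.9 -1.2]
 [ 0.2 -1.5]]
knob in bin [-14.1 -85.1 193.4]
knob in bin [-14.6 -84.  195. ]
knob in bin [-13. -86. 195.]
(-120, -199, 235) [ 529.2 -187.5  235. ]
(-120, -208, 97) [ 529.2 -196.5   97. ]
(-20, -86, 195) [629.3 -74.6 195. ]
(30, -86, 195) [679.3 -74.6 195. ]
(-120, -10, 153) [529.4   1.5 153. ]
```

>>> {"fn": "servo_tool", "kwargs": {
  "rows": [
    {"offset": [0, 0, -30], "twist": -0.137, "hand": 0},
    {"offset": [0, 0, -30], "twist": -0.137, "hand": 0},
    {"offset": [0, 0, -30], "twist": -0.137, "hand": 0},
    {"offset": [-14, -28, 0], "twist": 0, "hand": 0},
    {"offset": [-14, -28, 0], "twist": 0, "hand": 0},
    {"offset": [-14, -28, 0], "twist": 0, "hand": 0},
    {"offset": [-14, -28, 0], "twist": 0, "hand": 0},
    {"offset": [-14, -28, 0], "twist": 0, "hand": 0},
    {"offset": [-14, -28, 0], "twist": 0, "hand": 0},
    {"offset": [-14, -28, 0], "twist": 0, "hand": 0},
    {"offset": [-14, -28, 0], "twist": 0, "hand": 0},
    {"offset": [-14, -28, 0], "twist": 0, "hand": 0}
  ],
  "newtons": 40
}}

```text
time_s: 1.3
ee_pos: [386.5, 341.7, 300.4]
tool_rot: [0.001, 1.0, -0.0, -0.0]
contact_force: [-0.4, -0.1, -0.3]
grip_width: 0.2
```

>>> {"fn": "servo_tool", "kwargs": {
  "rows": [
    {"offset": [-17, -34, 0], "twist": 0, "hand": 0},
    {"offset": [-17, -34, 0], "twist": 0, "hand": 0},
    {"offset": [-17, -34, 0], "twist": 0, "hand": 0},
    {"offset": [-17, -34, 0], "twist": 0, "hand": 0},
    {"offset": [-17, -34, 0], "twist": 0, "hand": 0},
    {"offset": [-17, -34, 0], "twist": 0, "hand": 0},
    {"offset": [-17, -34, 0], "twist": 0, "hand": 0},
    {"offset": [-17, -34, 0], "twist": 0, "hand": 0},
    {"offset": [-17, -34, 0], "twist": 0, "hand": 0},
    {"offset": [-17, -34, 0], "twist": 0, "hand": 0},
    {"offset": [-17, -34, 0], "twist": 0, "hand": 0},
    {"offset": [-17, -34, 0], "twist": 0, "hand": 0}
  ]
}}

```text
time_s: 2.5
ee_pos: [589.8, -66.4, 300.4]
tool_rot: [0.001, 1.0, 0.0, -0.0]
contact_force: [0.1, 0.2, -0.1]
grip_width: 0.2
```

>>> {"fn": "servo_tool", "kwargs": {
  "rows": [
    {"offset": [0, 0, 0], "twist": 0, "hand": 0},
    {"offset": [0, 0, 0], "twist": 0, "hand": 0}
  ]
}}

```text
time_s: 2.7
ee_pos: [589.3, -66.0, 300.1]
tool_rot: [0.002, 1.0, 0.0, -0.001]
contact_force: [0.4, 0.3, 0.2]
grip_width: -0.1
```

>>> {"fn": "servo_tool", "kwargs": {
  "rows": [
    {"offset": [-6, -11, 20], "twist": 0, "hand": 0},
    {"offset": [0, 0, 25], "twist": 0, "hand": 0},
    {"offset": [0, 0, 25], "twist": 0, "hand": 0},
    {"offset": [0, 0, 25], "twist": 0, "hand": 0},
    {"offset": [0, 0, 20], "twist": 0, "hand": 0},
    {"offset": [0, 0, 15], "twist": 0, "hand": 0},
    {"offset": [0, 0, 5], "twist": 0, "hand": 0},
    {"offset": [0, 0, 0], "twist": 0, "hand": 0}
  ]
}}

```text
time_s: 3.5
ee_pos: [595.3, -75.3, 165.4]
tool_rot: [0.0, 1.0, 0.0, -0.0]
contact_force: [0.5, -0.6, 0.7]
grip_width: 0.1
```

```bash
python3 - <<'E'
from h import *
for n,(x0,x1,y0,y1) in dict(scene=(230,370,140,260),top=(270,450,115,245)).items():
    im=capture(n)[:,:,::-1];c=im[y0:y1,x0:x1]
    cv2.imwrite(f"pics/{n}1c.png",cv2.resize(c,None,fx=4.4,fy=4.4,interpolation=cv2.INTER_NEAREST))
print(observe()['ee_pos'])
E
```

```text
[596.31711632 -75.90603901 166.80318964]
```

View pics/scene1c.png

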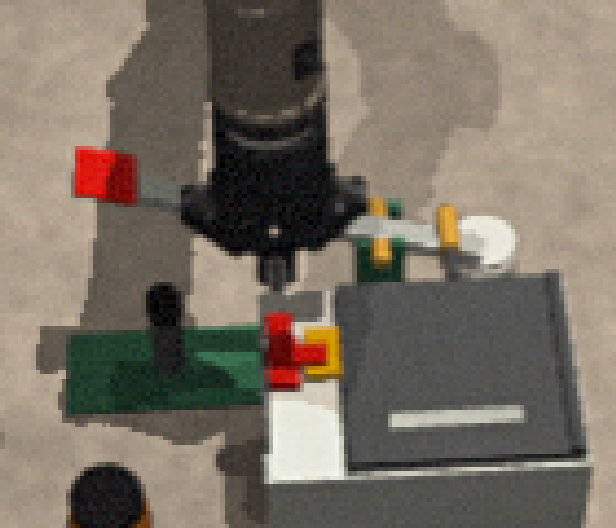

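View pics/top1c.png

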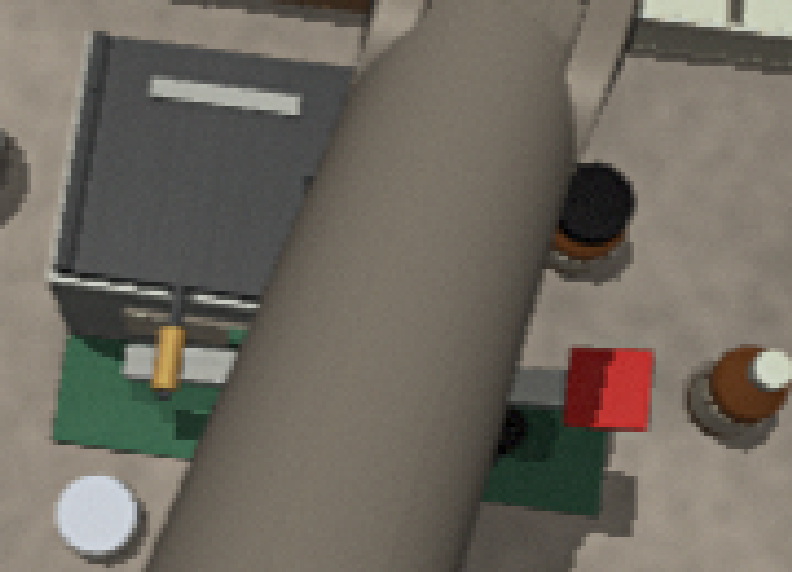

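The scene view shows the closed fingertips at crop (275,285), just on the robot's side of the knob at (278,325) and in line with it. I'll push now.

>>> {"fn": "servo_tool", "kwargs": {
  "rows": [
    {"offset": [-6, 0, 0], "twist": 0, "hand": 0},
    {"offset": [-6, 0, 0], "twist": 0, "hand": 0},
    {"offset": [-6, 0, 0], "twist": 0, "hand": 0},
    {"offset": [-6, 0, 0], "twist": 0, "hand": 0},
    {"offset": [-6, 0, 0], "twist": 0, "hand": 0},
    {"offset": [-6, 0, 0], "twist": 0, "hand": 0},
    {"offset": [-6, 0, 0], "twist": 0, "hand": 0},
    {"offset": [-6, 0, 0], "twist": 0, "hand": 0}
  ]
}}

```text
time_s: 4.4
ee_pos: [643.9, -76.3, 165.7]
tool_rot: [0.001, 1.0, 0.0, -0.0]
contact_force: [-1.7, 0.3, 2.2]
grip_width: -0.3
```

>>> {"fn": "servo_tool", "kwargs": {
  "rows": [
    {"offset": [-4, 0, 0], "twist": 0, "hand": 0},
    {"offset": [-4, 0, 0], "twist": 0, "hand": 0},
    {"offset": [-3, 0, 0], "twist": 0, "hand": 0}
  ]
}}

```text
time_s: 4.7
ee_pos: [654.9, -76.4, 165.7]
tool_rot: [0.001, 1.0, -0.0, -0.0]
contact_force: [-2.2, -0.9, 1.4]
grip_width: 0.4
```

>>> {"fn": "servo_tool", "kwargs": {
  "rows": [
    {"offset": [-2, 0, 0], "twist": 0, "hand": 0},
    {"offset": [-2, 0, 0], "twist": 0, "hand": 0}
  ]
}}

```text
time_s: 4.9
ee_pos: [658.6, -76.4, 165.7]
tool_rot: [0.001, 1.0, -0.0, -0.0]
contact_force: [-1.6, -0.4, 1.1]
grip_width: 0.2
```

>>> {"fn": "servo_tool", "kwargs": {
  "rows": [
    {"offset": [-2, 0, 0], "twist": 0, "hand": 0},
    {"offset": [0, 0, 0], "twist": 0, "hand": 0}
  ]
}}

```text
time_s: 5.1
ee_pos: [659.6, -76.4, 165.8]
tool_rot: [0.001, 1.0, 0.0, -0.001]
contact_force: [-5.4, -0.1, 2.3]
grip_width: -0.3
```

>>> {"fn": "servo_tool", "kwargs": {
  "rows": [
    {"offset": [-2, 0, 0], "twist": 0, "hand": 0},
    {"offset": [0, 0, 0], "twist": 0, "hand": 0}
  ]
}}

```text
time_s: 5.3
ee_pos: [659.7, -76.4, 165.7]
tool_rot: [0.001, 1.0, 0.0, -0.003]
contact_force: [-9.0, 0.5, 6.0]
grip_width: 0.2
```

>>> {"fn": "servo_tool", "kwargs": {
  "rows": [
    {"offset": [12, 0, 0], "twist": 0, "hand": 0},
    {"offset": [10, 0, -10], "twist": 0, "hand": 0},
    {"offset": [0, 0, -35], "twist": 0, "hand": 0},
    {"offset": [0, 0, -35], "twist": 0, "hand": 0},
    {"offset": [0, 0, -40], "twist": 0, "hand": 0},
    {"offset": [18, -18, 0], "twist": 0, "hand": 0},
    {"offset": [18, -18, 0], "twist": 0, "hand": 0},
    {"offset": [18, -18, 0], "twist": 0, "hand": 0},
    {"offset": [18, -18, 0], "twist": 0, "hand": 0},
    {"offset": [18, -18, 0], "twist": 0, "hand": 0},
    {"offset": [18, -18, 0], "twist": 0, "hand": 0},
    {"offset": [0, 0, 0], "twist": 0, "hand": 0}
  ]
}}

```text
time_s: 6.5
ee_pos: [530.2, -188.1, 287.3]
tool_rot: [0.004, 1.0, -0.001, 0.001]
contact_force: [-0.2, 0.3, -0.7]
grip_width: -0.0
```

```bash
python3 - <<'E'
from h import *
for n,(x0,x1,y0,y1) in dict(scene=(210,370,140,260),top=(270,450,115,245)).items():
    im=capture(n)[:,:,::-1];c=im[y0:y1,x0:x1]
    cv2.imwrite(f"pics/{n}2c.png",cv2.resize(c,None,fx=4.4,fy=4.4,interpolation=cv2.INTER_NEAREST))
T=lambda x,y:(x/4.4-.5+270,y/4.4-.5+115)
print('bottle cap',onz('top',T(771,369),110))
print(observe()['ee_pos'])
E
```

```text
bottle cap [ 583.06713847 -311.76784786  110.        ]
[ 532.94071683 -184.12066904  286.78366203]
```

View pics/scene2c.png

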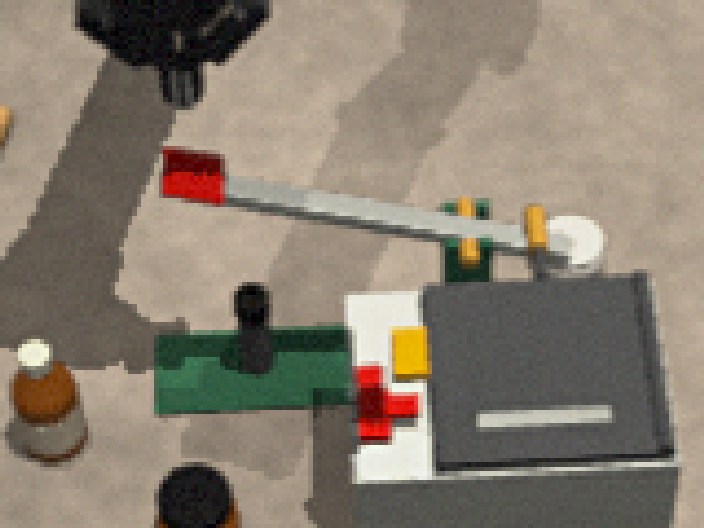

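View pics/top2c.png

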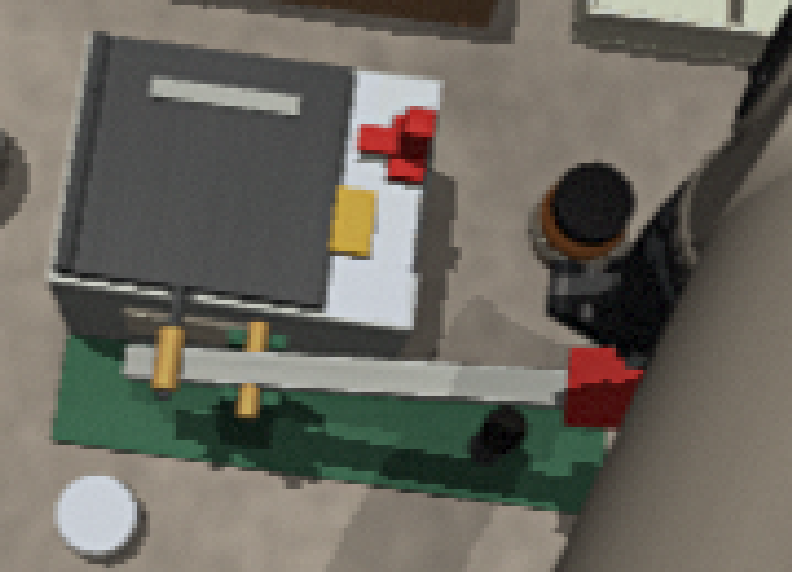

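>>> {"fn": "servo_tool", "kwargs": {
  "rows": [
    {"offset": [0, 0, 12], "twist": 0, "hand": 0},
    {"offset": [0, 0, 12], "twist": 0, "hand": 0},
    {"offset": [0, 0, 8], "twist": 0, "hand": 0},
    {"offset": [0, 0, 0], "twist": 0, "hand": 0}
  ]
}}

```text
time_s: 7.0
ee_pos: [531.5, -183.1, 251.5]
tool_rot: [0.0, 1.0, 0.0, -0.002]
contact_force: [-0.2, 0.1, -0.1]
grip_width: 0.1
```

```bash
python3 - <<'E'
from h import *
T=lambda x,y:(x/4.4-.5+270,y/4.4-.5+115)
S=lambda x,y:(x/4.4-.5+210,y/4.4-.5+140)
print('knob',tri(S(370,378),T(422,122)))
s=observe();print(s['ee_pos'],s['contact_force'])
# arc targets world: axle (529.4,1.5,153)
for a in np.linspace(23.45,-15.8,9):
    print(round(a,1),(1.5-206*np.cos(np.radians(a))).round(1),(153+206*np.sin(np.radians(a))).round(1))
E
```

```text
knob (array([679.62977026, -74.93224318, 193.2367377 ]), np.float64(1.651207549318684))
[ 531.5101276  -183.05611511  251.48043821] [-0.19147666  0.11538808 -0.08054516]
23.4 -187.5 235.0
18.5 -193.8 218.5
13.6 -198.7 201.6
8.7 -202.1 184.3
3.8 -204.0 166.7
-1.1 -204.5 149.1
-6.0 -203.4 131.5
-10.9 -200.8 114.1
-15.8 -196.7 96.9
```

>>> {"fn": "servo_tool", "kwargs": {
  "rows": [
    {"offset": [2, -6, 8], "twist": 0, "hand": 0},
    {"offset": [0, 0, 6], "twist": 0, "hand": 0},
    {"offset": [0, -2, 6], "twist": 0, "hand": 0},
    {"offset": [0, -2, 6], "twist": 0, "hand": 0}
  ]
}}

```text
time_s: 7.4
ee_pos: [530.4, -194.3, 227.3]
tool_rot: [0.001, 1.0, 0.0, 0.0]
contact_force: [0.3, 0.3, 0.4]
grip_width: 0.0
```

>>> {"fn": "servo_tool", "kwargs": {
  "rows": [
    {"offset": [0, -2, 6], "twist": 0, "hand": 0},
    {"offset": [0, -2, 6], "twist": 0, "hand": 0},
    {"offset": [0, -1, 6], "twist": 0, "hand": 0},
    {"offset": [0, -1, 6], "twist": 0, "hand": 0}
  ]
}}

```text
time_s: 7.8
ee_pos: [531.1, -201.4, 204.4]
tool_rot: [0.001, 1.0, -0.001, 0.001]
contact_force: [0.7, -1.3, 4.6]
grip_width: 0.3
```

>>> {"fn": "servo_tool", "kwargs": {
  "rows": [
    {"offset": [0, -1, 6], "twist": 0, "hand": 0},
    {"offset": [0, -1, 6], "twist": 0, "hand": 0},
    {"offset": [0, 0, 6], "twist": 0, "hand": 0},
    {"offset": [0, -1, 6], "twist": 0, "hand": 0},
    {"offset": [0, 0, 6], "twist": 0, "hand": 0},
    {"offset": [0, 0, 6], "twist": 0, "hand": 0}
  ]
}}

```text
time_s: 8.4
ee_pos: [530.5, -203.8, 167.5]
tool_rot: [0.001, 1.0, -0.0, 0.0]
contact_force: [0.1, -3.0, 4.8]
grip_width: 0.0
```

```bash
python3 - <<'E'
from h import *
n,(x0,x1,y0,y1)='scene',(210,370,140,260)
im=capture(n)[:,:,::-1];c=im[y0:y1,x0:x1]
cv2.imwrite(f"pics/{n}3c.png",cv2.resize(c,None,fx=4.4,fy=4.4,interpolation=cv2.INTER_NEAREST))
s=observe();print(s['ee_pos'],s['contact_force'])
E
```

```text
[ 529.93623799 -203.25335619  166.46175217] [-0.23333901 -2.00887125  3.64267464]
```

View pics/scene3c.png

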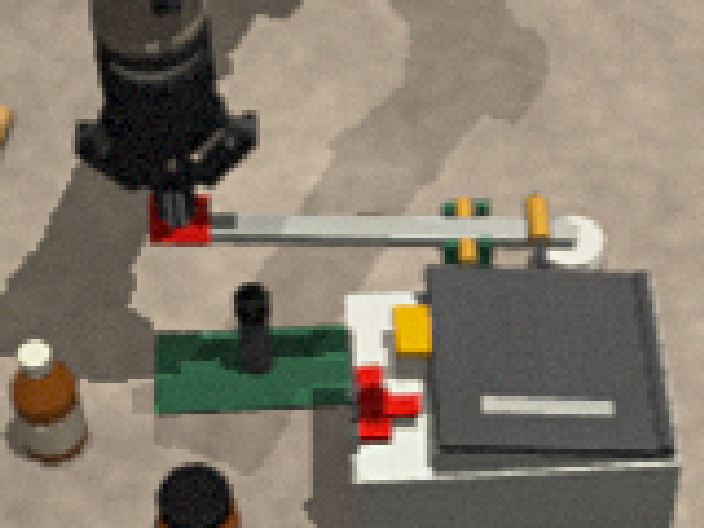

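Fingertips at crop (178,215) sit centrally on the pad. The lever is about level, and the flap has begun to rise. I'll carry on down along the arc.

>>> {"fn": "servo_tool", "kwargs": {
  "rows": [
    {"offset": [0, 0, 6], "twist": 0, "hand": 0},
    {"offset": [0, 0, 6], "twist": 0, "hand": 0},
    {"offset": [0, 0, 6], "twist": 0, "hand": 0},
    {"offset": [0, 0, 6], "twist": 0, "hand": 0},
    {"offset": [0, 1, 6], "twist": 0, "hand": 0},
    {"offset": [0, 1, 6], "twist": 0, "hand": 0},
    {"offset": [0, 1, 6], "twist": 0, "hand": 0}
  ]
}}

```text
time_s: 9.15
ee_pos: [530.6, -202.0, 126.0]
tool_rot: [0.001, 1.0, -0.001, 0.001]
contact_force: [-0.6, -4.2, 5.4]
grip_width: 0.3
```

>>> {"fn": "servo_tool", "kwargs": {
  "rows": [
    {"offset": [0, 1, 5], "twist": 0, "hand": 0},
    {"offset": [0, 1, 5], "twist": 0, "hand": 0},
    {"offset": [0, 1, 5], "twist": 0, "hand": 0}
  ]
}}

```text
time_s: 9.45
ee_pos: [530.8, -200.8, 111.5]
tool_rot: [0.002, 1.0, -0.003, 0.001]
contact_force: [0.1, -8.8, 7.6]
grip_width: -0.2
```

>>> {"fn": "servo_tool", "kwargs": {
  "rows": [
    {"offset": [0, 0, 3], "twist": 0, "hand": 0},
    {"offset": [0, 0, 0], "twist": 0, "hand": 0}
  ]
}}

```text
time_s: 9.65
ee_pos: [530.6, -199.9, 108.1]
tool_rot: [0.002, 1.0, -0.002, 0.001]
contact_force: [0.6, -6.1, 5.3]
grip_width: 0.0
```

Side force is building up, so I'll ease it toward −y and go on.

>>> {"fn": "servo_tool", "kwargs": {
  "rows": [
    {"offset": [0, -2, 0], "twist": 0, "hand": 0},
    {"offset": [0, 0, 2], "twist": 0, "hand": 0},
    {"offset": [0, 0, 0], "twist": 0, "hand": 0}
  ]
}}

```text
time_s: 9.95
ee_pos: [530.8, -199.7, 106.1]
tool_rot: [0.001, 1.0, -0.0, 0.001]
contact_force: [-0.6, -2.4, 6.5]
grip_width: -0.0
```

```bash
python3 - <<'E'
from h import *
for n,(x0,x1,y0,y1) in dict(scene=(210,370,140,260),top=(270,450,115,245)).items():
    im=capture(n)[:,:,::-1];c=im[y0:y1,x0:x1]
    cv2.imwrite(f"pics/{n}4c.png",cv2.resize(c,None,fx=4.4,fy=4.4,interpolation=cv2.INTER_NEAREST))
s=observe();print(s['ee_pos'],s['contact_force'])
E
```

```text
[ 530.76192284 -199.70167536  106.16681928] [-0.09046837 -2.3565611   5.90088023]
```

View pics/scene4c.png

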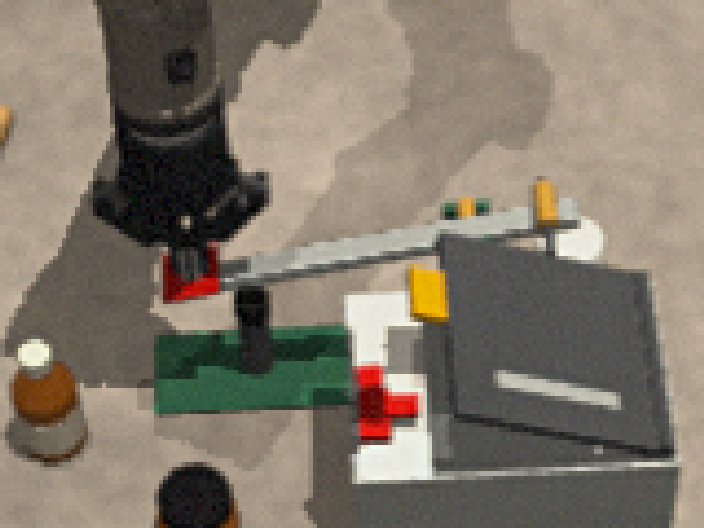

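View pics/top4c.png

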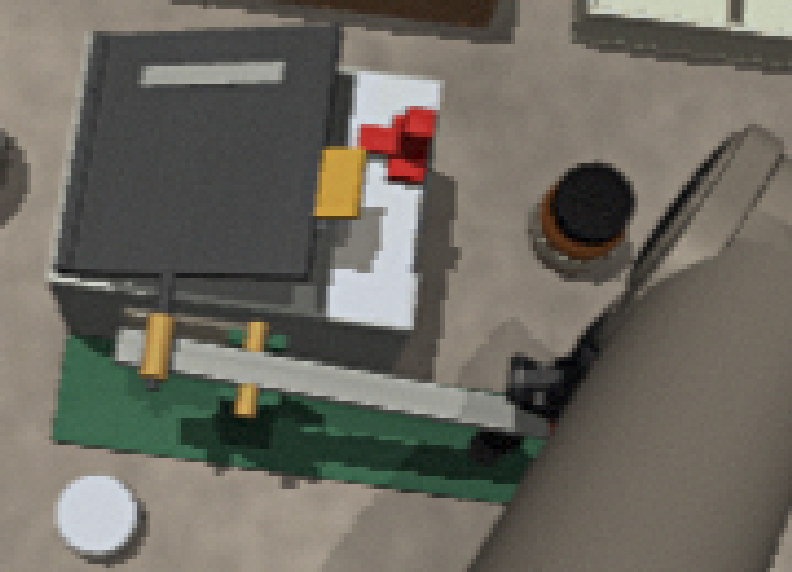

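The flap is about 0.5 rad open. The lever is still in its fulcrum and its bar is just above the stop at crop (252,290). I'll press on in small steps until the force rises.

>>> {"fn": "servo_tool", "kwargs": {
  "rows": [
    {"offset": [0, 0, 2], "twist": 0, "hand": 0},
    {"offset": [0, 0, 2], "twist": 0, "hand": 0},
    {"offset": [0, 0, 0], "twist": 0, "hand": 0}
  ]
}}

```text
time_s: 10.35
ee_pos: [530.9, -199.2, 102.2]
tool_rot: [0.001, 1.0, -0.0, 0.001]
contact_force: [0.5, -2.1, 7.2]
grip_width: -0.3
```

>>> {"fn": "servo_tool", "kwargs": {
  "rows": [
    {"offset": [0, 0.5, 2], "twist": 0, "hand": 0},
    {"offset": [0, 0, 0], "twist": 0, "hand": 0}
  ]
}}

```text
time_s: 10.55
ee_pos: [531.1, -198.9, 100.3]
tool_rot: [0.001, 1.0, -0.0, 0.001]
contact_force: [0.4, -2.6, 7.8]
grip_width: -0.4
```

>>> {"fn": "servo_tool", "kwargs": {
  "rows": [
    {"offset": [0, 0.5, 2], "twist": 0, "hand": 0},
    {"offset": [0, 0, 0], "twist": 0, "hand": 0}
  ]
}}

```text
time_s: 10.75
ee_pos: [531.1, -198.5, 98.4]
tool_rot: [0.001, 1.0, -0.0, 0.001]
contact_force: [0.3, -2.5, 7.7]
grip_width: -0.4
```

>>> {"fn": "servo_tool", "kwargs": {
  "rows": [
    {"offset": [0, 0.5, 2], "twist": 0, "hand": 0},
    {"offset": [0, 0, 0], "twist": 0, "hand": 0}
  ]
}}

```text
time_s: 10.95
ee_pos: [531.2, -198.2, 96.5]
tool_rot: [0.001, 1.0, -0.0, 0.001]
contact_force: [0.1, -2.6, 8.1]
grip_width: -0.3
```

>>> {"fn": "servo_tool", "kwargs": {
  "rows": [
    {"offset": [0, 0.5, 2], "twist": 0, "hand": 0},
    {"offset": [0, 0, 0], "twist": 0, "hand": 0}
  ]
}}

```text
time_s: 11.15
ee_pos: [531.2, -197.9, 94.6]
tool_rot: [0.001, 1.0, -0.0, 0.001]
contact_force: [-0.4, -2.7, 8.3]
grip_width: -0.4
```

>>> {"fn": "servo_tool", "kwargs": {
  "rows": [
    {"offset": [0, 0, 2], "twist": 0, "hand": 0},
    {"offset": [0, 0, 0], "twist": 0, "hand": 0}
  ]
}}

```text
time_s: 11.35
ee_pos: [531.3, -197.5, 92.6]
tool_rot: [0.001, 1.0, -0.0, 0.001]
contact_force: [-0.3, -2.7, 8.4]
grip_width: -0.1
```

```bash
python3 - <<'E'
from h import *
for n,(x0,x1,y0,y1) in dict(scene=(230,340,170,250),top=(270,450,115,245)).items():
    im=capture(n)[:,:,::-1];c=im[y0:y1,x0:x1];k=7 if n=='scene' else 4.4
    cv2.imwrite(f"pics/{n}5c.png",cv2.resize(c,None,fx=k,fy=k,interpolation=cv2.INTER_CUBIC))
s=observe();print(s['ee_pos'],s['contact_force'])
E
```

```text
[ 531.30711205 -197.4705018    92.62636068] [ 0.41457299 -1.97150037  8.16015026]
```

View pics/scene5c.png

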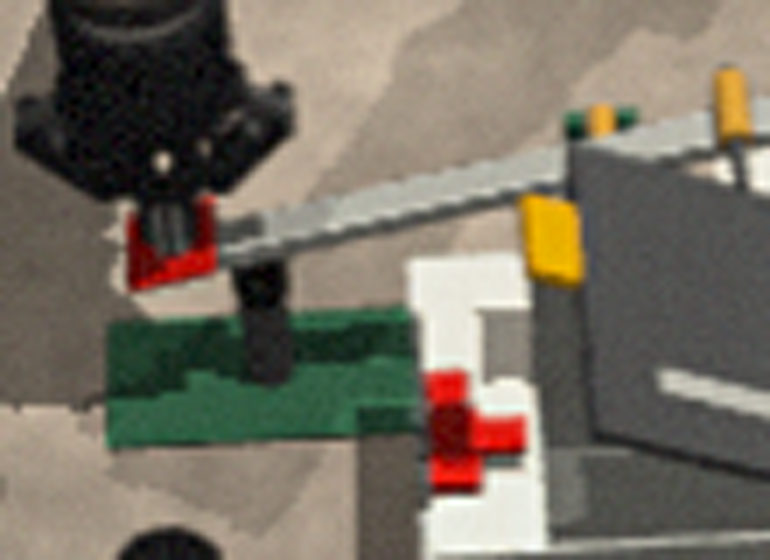

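View pics/top5c.png

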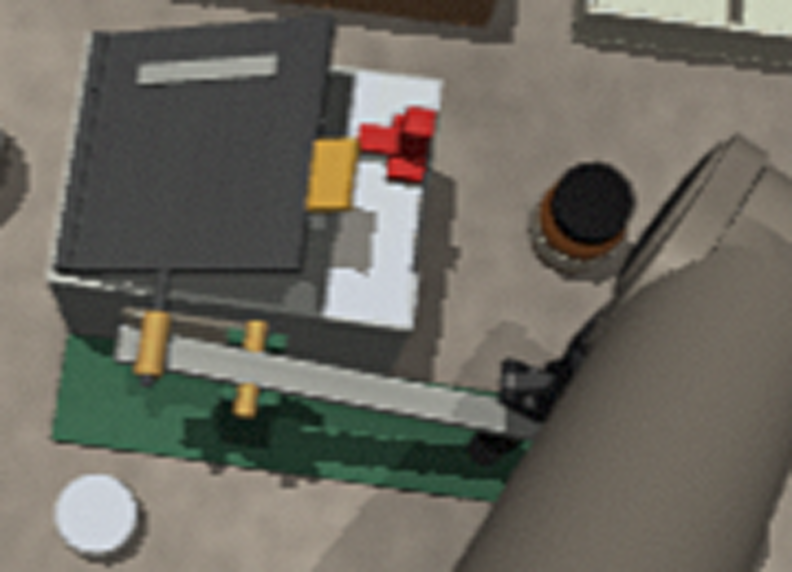

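>>> {"fn": "servo_tool", "kwargs": {
  "rows": [
    {"offset": [0, 0.5, 2], "twist": 0, "hand": 0},
    {"offset": [0, 0, 0], "twist": 0, "hand": 0}
  ]
}}

```text
time_s: 11.65
ee_pos: [531.4, -197.1, 90.7]
tool_rot: [0.001, 1.0, -0.0, 0.001]
contact_force: [0.2, -2.2, 9.3]
grip_width: 0.5
```

>>> {"fn": "servo_tool", "kwargs": {
  "rows": [
    {"offset": [0, 0.5, 2], "twist": 0, "hand": 0},
    {"offset": [0, 0, 0], "twist": 0, "hand": 0}
  ]
}}

```text
time_s: 11.85
ee_pos: [531.5, -196.6, 88.8]
tool_rot: [0.001, 1.0, -0.0, 0.001]
contact_force: [0.0, -2.7, 9.2]
grip_width: -0.1
```

```bash
python3 - <<'E'
from h import *
for n,(x0,x1,y0,y1) in dict(scene=(230,340,170,250),top=(270,400,115,220)).items():
    im=capture(n)[:,:,::-1];c=im[y0:y1,x0:x1];k=7 if n=='scene' else 5
    cv2.imwrite(f"pics/{n}6c.png",cv2.resize(c,None,fx=k,fy=k,interpolation=cv2.INTER_NEAREST))
T=lambda x,y:(x/4.4-.5+270,y/4.4-.5+115)
S=lambda x,y:(x/7-.5+230,y/7-.5+170)
for a,b in[((570,143),(302,268)),((592,430),(333,18)) ]:
    p,e=tri(S(*a),T(*b));print(p,e,'angle',np.arctan2(p[2]-150,(11.4+110)-p[1]))
s=observe();print(s['ee_pos'],s['contact_force'])
E
```

```text
[574.78257289 -16.94094328 223.73646451] 1.8691312087690803 angle 0.4897019502743706
[723.1657473  -17.15382145 221.68578478] 1.218064056266626 angle 0.4774593421810651
[ 531.45601464 -196.66166073   88.78071677] [-0.62583832 -3.53092039  9.94956523]
```

View pics/scene6c.png

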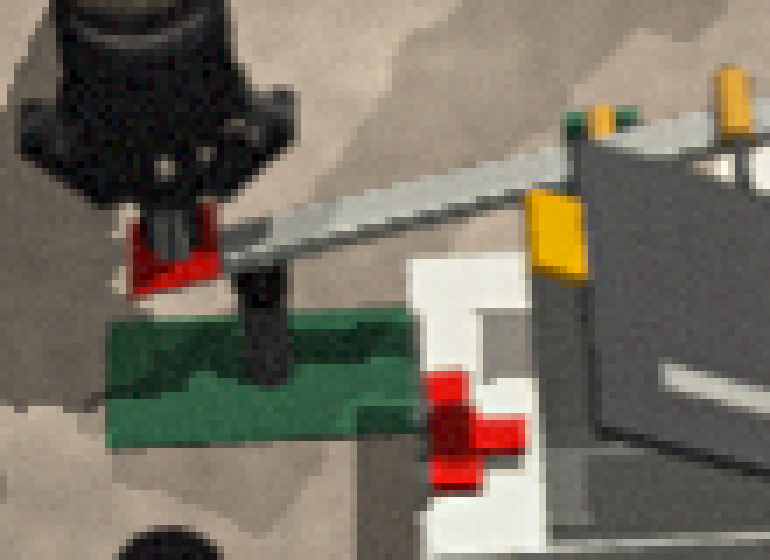

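View pics/top6c.png

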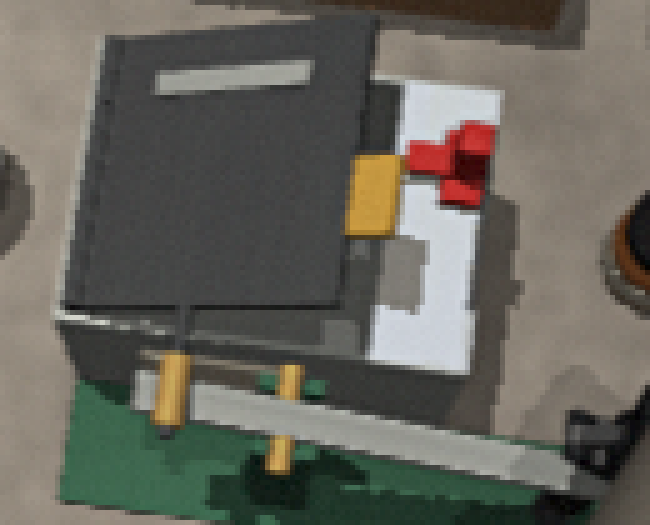

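>>> {"fn": "servo_tool", "kwargs": {
  "rows": [
    {"offset": [0, 0.5, 2], "twist": 0, "hand": 0},
    {"offset": [0, 0, 0], "twist": 0, "hand": 0}
  ]
}}

```text
time_s: 12.15
ee_pos: [531.6, -196.2, 86.9]
tool_rot: [0.001, 1.0, -0.0, 0.001]
contact_force: [-0.6, -2.1, 9.3]
grip_width: 0.4
```

>>> {"fn": "servo_tool", "kwargs": {
  "rows": [
    {"offset": [0, 0.5, 2], "twist": 0, "hand": 0},
    {"offset": [0, 0, 0], "twist": 0, "hand": 0}
  ]
}}

```text
time_s: 12.35
ee_pos: [531.7, -195.8, 85.0]
tool_rot: [0.001, 1.0, -0.0, 0.001]
contact_force: [0.3, -2.9, 10.2]
grip_width: 0.1
```

>>> {"fn": "servo_tool", "kwargs": {
  "rows": [
    {"offset": [0, 0.5, 2], "twist": 0, "hand": 0},
    {"offset": [0, 0, 0], "twist": 0, "hand": 0}
  ]
}}

```text
time_s: 12.55
ee_pos: [531.9, -195.4, 83.3]
tool_rot: [0.001, 1.0, -0.0, 0.002]
contact_force: [-0.6, -2.4, 12.0]
grip_width: 0.1
```

>>> {"fn": "servo_tool", "kwargs": {
  "rows": [
    {"offset": [0, 0, 2], "twist": 0, "hand": 0},
    {"offset": [0, 0, 0], "twist": 0, "hand": 0}
  ]
}}

```text
time_s: 12.75
ee_pos: [532.1, -195.1, 81.9]
tool_rot: [0.001, 1.0, -0.0, 0.002]
contact_force: [-1.3, -2.1, 15.5]
grip_width: -0.2
```

>>> {"fn": "servo_tool", "kwargs": {
  "rows": [
    {"offset": [0, 0, 2], "twist": 0, "hand": 0},
    {"offset": [0, 0, 0], "twist": 0, "hand": 0}
  ]
}}

```text
time_s: 12.95
ee_pos: [532.4, -194.7, 80.3]
tool_rot: [0.001, 1.0, 0.0, 0.002]
contact_force: [-2.4, -1.7, 18.1]
grip_width: -0.1
```

```bash
python3 - <<'E'
from h import *
for n,(x0,x1,y0,y1) in dict(scene=(230,340,170,250),top=(270,400,115,220)).items():
    im=capture(n)[:,:,::-1];c=im[y0:y1,x0:x1];k=7 if n=='scene' else 5
    cv2.imwrite(f"pics/{n}7c.png",cv2.resize(c,None,fx=k,fy=k,interpolation=cv2.INTER_NEAREST))
s=observe();print(s['ee_pos'],s['contact_force'])
E
```

```text
[ 532.40275328 -194.77207103   80.36516281] [-2.15582583 -0.14669521 18.48564974]
```

View pics/scene7c.png

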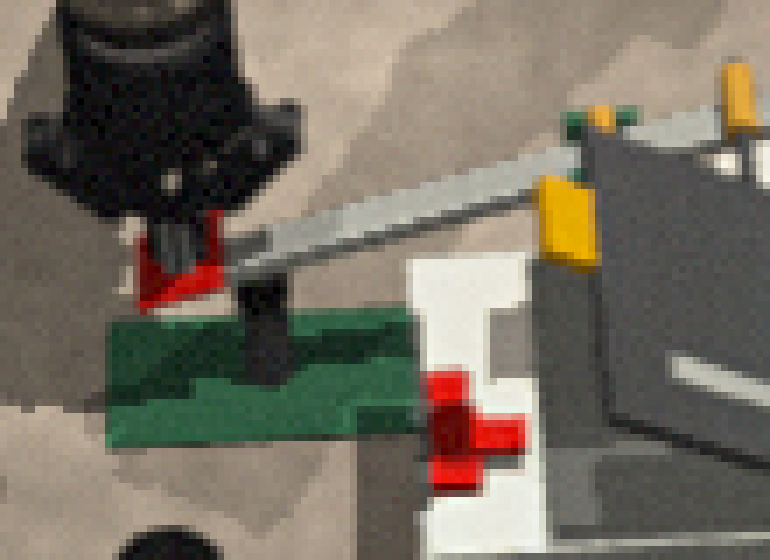

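View pics/top7c.png

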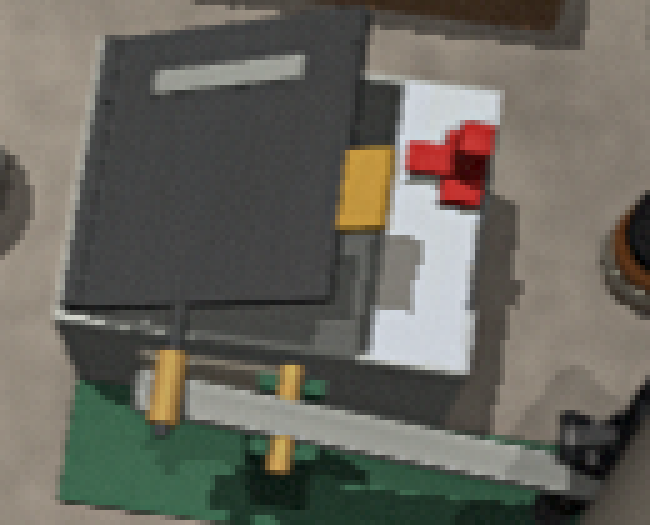

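The force is now 18 N, against about 9 N before contact. That is clearly the stop's spring, and the flap is wide open. I'll do one last check of the angle and the bystanders.

>>> {"fn": "servo_tool", "kwargs": {
  "rows": [
    {"offset": [0, 0, 0], "twist": 0, "hand": 0},
    {"offset": [0, 0, 0], "twist": 0, "hand": 0},
    {"offset": [0, 0, 0], "twist": 0, "hand": 0},
    {"offset": [0, 0, 0], "twist": 0, "hand": 0},
    {"offset": [0, 0, 0], "twist": 0, "hand": 0}
  ]
}}

```text
time_s: 13.55
ee_pos: [532.4, -194.7, 80.4]
tool_rot: [0.001, 1.0, 0.0, 0.002]
contact_force: [-2.2, -0.7, 17.8]
grip_width: -0.2
```

```bash
python3 - <<'E'
from h import *
T=lambda x,y:(x/5-.5+270,y/5-.5+115)
S=lambda x,y:(x/7-.5+230,y/7-.5+170)
for a,b in[((583,134),(330,300)),((608,418),(369,12)) ]:
    p,e=tri(S(*a),T(*b));print(p,e,'angle',np.arctan2(p[2]-152,(11.4+110)-p[1]))
im=capture('scene')[:,:,::-1];cv2.imwrite('pics/scene8.png',im)
s=observe();print(s['ee_pos'],s['contact_force'])
E
```

```text
[574.60197429 -10.84523833 229.04629769] 0.8338480084782673 angle 0.5275283759479972
[723.32460282 -11.34344362 229.72308249] 0.09711220659088499 angle 0.529699581450184
[ 532.4167658  -194.77332887   80.37561162] [-2.10812365 -0.63098853 17.35180875]
```

View pics/scene8.png

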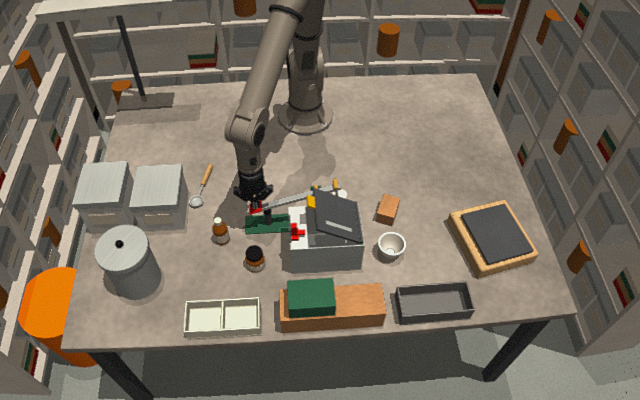

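```bash
python3 - <<'E'
from h import *
S=lambda x,y:(x/7-.5+230,y/7-.5+170)
def onx(px,x):
    o,d=ray('scene',px);return (o+d*(x-o[0])/d[0]).round(1)
print('pad side corners',onx(S(140,312),551),onx(S(228,290),551))
print('bar far-side line',onx(S(300,267),539),onx(S(500,213),539))
print('bar top edge +x', onx(S(300,250),539),onx(S(550,180),539))
# rest picture reference, crop scene0c (offset 230,160, 4.4)
S0=lambda x,y:(x/4.4-.5+230,y/4.4-.5+160)
print('rest pad corners',onx(S0(75,108),551),onx(S0(135,117),551))
print('rest bar lower edge',onx(S0(150,112),539),onx(S0(350,152),539))
im=cv2.imread('pics/scene8.png')[175:225,235:300]
cv2.imwrite('pics/z8.png',cv2.resize(im,None,fx=11,fy=11,interpolation=cv2.INTER_CUBIC))
E
```

```text
pad side corners [ 551.  -212.9   89.3] [ 551.  -171.3  102.3]
bar far-side line [ 539.  -138.1  101. ] [539.  -45.2 132.8]
bar top edge +x [ 539.  -137.3  113.7] [539.  -22.4 154.7]
rest pad corners [ 551.  -207.6  239. ] [ 551.  -167.7  226.1]
rest bar lower edge [ 539.  -158.   216.4] [539.  -19.3 160.3]
```

View pics/z8.png

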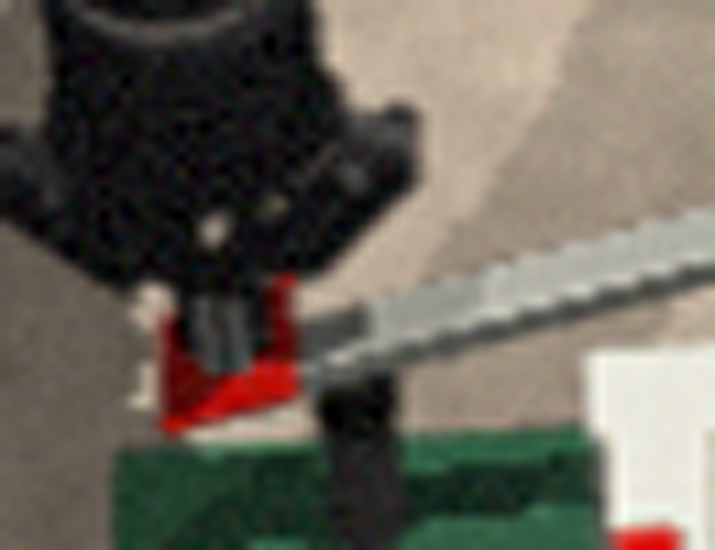

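>>> {"fn": "servo_tool", "kwargs": {
  "rows": [
    {"offset": [0, 0, 1.5], "twist": 0, "hand": 0},
    {"offset": [0, 0, 0], "twist": 0, "hand": 0},
    {"offset": [0, 0, 0], "twist": 0, "hand": 0},
    {"offset": [0, 0, 0], "twist": 0, "hand": 0},
    {"offset": [0, 0, 0], "twist": 0, "hand": 0},
    {"offset": [0, 0, 0], "twist": 0, "hand": 0}
  ]
}}

```text
time_s: 14.2
ee_pos: [532.6, -194.6, 79.4]
tool_rot: [0.001, 1.0, 0.001, 0.002]
contact_force: [-3.5, -0.1, 21.9]
grip_width: 0.0
```

Force is steady at 22 N, rising about 2 to 3 N per mm, so the lever is on its stop. I'll hand it in.

```bash
python3 -c "
from workcell import *
print(finish_job()); s=observe(); print(s['time_s'],s['ee_pos'],s['contact_force'])"
```

```text
the job is handed in; nothing more can be done
None
the job is handed in; nothing more can be done
```

I pushed the catch fully along, then pressed the lever's pad down onto its stop. I handed the job in at 14.2 s, still holding the pad down with the flap open.

**Catch:** The knob measured x 679.6 mm in the world frame, against 679.3 mm expected at the end stop. The force also rose from about 2 N to 9 N there with no further movement, and the pictures show the tongue clear of the yellow tab.

**Lever:** The bar slopes about −19° in the last picture, as expected on the stop. The force rose from about 9 N before contact to a steady 22 N at the end. The lever still lies in its fulcrum.

**Other things on the bench:** By eye, they stand where they were in the first picture.

**Checks that disagreed:**
- The flap angle came out at about 0.53 rad from the pictures, taken just before the last 1.5 mm of pressing, rather than the nominal 0.6.
- The measured tool tip height was about 80 mm, lower than the pad height of about 97 mm expected at the stop. First contact with the pad also came lower than expected. I judged the stop from the bar slope and the force rise instead.

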